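Lock the ring-peg head into the bayonet work-holder socket

TASK

Mount the work-holder head with the tapered ring peg in the bayonet socket on the bench: push it gently down against the socket's spring with its lugs through the two slots, twist it clockwise (seen from above) about a quarter turn to the stop, and let go so that it springs up into its lock and stays there upright. The slotted insert may sit turned by up to about 20 degrees either way in its housing, so feel for the slots with light pressure and never force it; leave the other head, the one with the flat round pad, standing where it is.

Things in the scene. Friction and masses are not known exactly. Their poses are not given: they have to be found in the camera images.
- peg_head_centre (a point): Centre of the gripping block of the loose head to mount (0.16 to 0.29 kg, 81 mm tall, upright on the bench), 47 mm above its underside; z up, x along the lugs. Square aluminium block 30 x 30 mm, 28 to 61 mm above the underside, faces square to x and y; on top a tapered brass peg (23 mm at foot, 15 mm at top, 20 mm tall) by which this head is known.
- peg_head_foot (a point): Centre of the same head's underside, same axes. Steel spigot 25.4 mm in diameter, 24 mm tall, lowest 4 mm tapered to 19 mm. Two opposite lugs stick out along +x and -x to 20.5 mm from the axis, 9 mm wide, 8 to 13 mm above the underside. Above the spigot a round shoulder 37 mm in diameter, 4 mm thick, then the block.
- pad_head_centre (a point): Block centre of the other loose head (47 mm above its underside, same axes): same spigot, lugs and block, but topped by a flat round brass pad 31 mm in diameter (76 mm tall in all). Not to be used.
- socket: The fixed bayonet socket: dark steel foot plate 96 x 58 x 8 mm with its two mounting screws 40 mm out along its +x and -x, under a round housing 60 mm in diameter, 40 mm tall. Origin: centre of the underside, on the bench; z up.
- socket_mouth (a point): Centre of the mouth, in the insert's upper face, 40 mm above the bench; socket's axes. Bright steel insert with a 28 mm bore and two opposite slots, 12.4 mm wide, to 23 mm from the axis. The slots lie along the socket's x, but the insert sits turned by up to 0.35 rad either way (unmeasured; it does not move in use). Off the slots the lugs rest on this face (head's underside 8 mm below it).
- socket_flange (a point): Point on the axis 8 mm below the mouth: lower face of the 8 mm flange. The head turns freely once its underside is 21 mm or more below the mouth; its shoulder meets the upper face at 24 mm. A wall bars counter-clockwise turning. Clockwise from above it turns 1.4 rad to a solid stop; there a 4 mm deep notch under the flange takes the lugs as they spring up (underside 17 mm below the mouth).
- plunger (a joint): Travel of the socket's spring plunger (m), 0 up, growing downward: the spigot meets it when its underside is 11 mm below the mouth; 0.006 with the head locked in the notch, 0.010 with the lugs under the flange beside the notch, 0.013 with the shoulder down on the insert. Pushes up with 2 N plus 0.5 N per mm.
Mind the look-alikes: they are no part of the job. Leave any purple look-alike of the part that bears peg_head_centre alone.

How it is judged:
On the way:
1. the peg head has been pushed down through the slots against the spring, not yet twisted (value of joint plunger above 0.009 m and horizontal distance between peg_head_centre and socket_mouth below 0.005 m and angle between the x axis of peg_head_centre and the x axis of socket_mouth, either way round below 0.6 rad), for 0.1 s.
At the end, for the whole second after the job is handed in: The peg head is upright (within 0.1 rad) in the socket, on its axis within 4 mm, turned at least 0.95 rad from the socket's x axis, and let up by the spring into the lock notch (plunger between 4 and 8 mm, block centre less than 33 mm above the mouth), at rest and released (horizontal distance between peg_head_centre and socket_mouth below 0.004 m and value of joint plunger between 0.004 and 0.008 m and z of peg_head_centre in the frame of socket_mouth below 0.033 m and angle between the x axis of peg_head_centre and the x axis of socket_mouth, either way round above 0.95 rad and angle between peg_head_centre's own z axis and vertical below 0.1 rad and linear speed of peg_head below 0.02 m/s); the robot touches nothing.
It fails at once if the socket is loaded with more than 45 N (contact force between socket and anything else above 45 N).
It fails at once if the pad head is shifted by more than 20 mm or knocked over (distance of pad_head_centre from where it was at the start of the episode above 0.02 m or angle between pad_head_centre's own z axis and vertical above 0.3 rad).
It also fails if it takes over 72 s, if anything falls off the work surface, if the arm or the gripper's body presses on something with over 40 N, if the wrist force passes 120 N, or if a joint passes its speed limit or range.

ROBOT

A 6-joint arm with a two-finger parallel gripper is mounted at the origin on a cart in front of the work surface, level with it; the furniture and walls round the work are solid. World frame = base frame: x ahead of the robot, y to its left, z up, the work surface at z = 0. Lengths are in m, angles in rad, forces in N, time in s.
With the tool pointing down it reaches from about 0.375 to 0.925 m from the base axis. Payload 5.7 kg.
Tool frame: the origin (TCP) lies at the very end of the fingers, on their centre line; the grasp point (between the pads) lies 19 mm behind it; z points along the fingers, y is the line along which they close (so a half turn about z gives the same grasp; the last joint's range is limited). The gripper opens to 88 mm and grips with 3 to 60 N. Pads are 20 mm wide; open, the fingers measure 115 mm over their backs; the gripper's body (75 mm by 178 mm) begins 61 mm behind the grasp point.
Start: joints at [1.146, 0.359, 1.51, -0, 1.272, -0.115], TCP at [0.183, 0.571, 0.223] pointing down, gripper open.
Joint ranges: [-2.97, 2.97], [-1.01, 2.36], [0.21, 2.38], [-0.96, 4.11], [0.2, 2.71], [-2.98, 2.98]. Speed limits (rad/s): [2.39, 2.39, 3.14, 3.14, 3.14, 3.14].

INTERFACE

Orientations are given as a rotation vector (axis times angle).
In Python, from bench import manip, eyes gives the robot as it stands. The module is installed in compiled form; this text tells all that it offers.
- The arm moves only by the tool jog_arm, never from a script. Its argument "increments" is a list of rows, each a list of 3 entries, a list of its own where there are three numbers: the shift along the tool's x, y, z in cm, then the turn about the tool's z in rad, then the finger opening in cm, from 0 to 8.78. A call has 1 to 8 rows; each row is the pose to reach, as a shift and turn from the pose commanded when the call began, along the tool's axes at that moment; what a row does not reach only later rows make up. A row lasts 1/8 s, in which the tool goes at most 62.5 mm and 10.7 degrees, less where a joint would pass 70% of its speed; a pose out of reach is approached as far as the arm can. A call with a gripper value outside its range is refused whole. The fingers move at their own pace and stop on an object; the grip force is fixed at half the most. Time passes only in rows, so rows that repeat a pose let the fingers close. It gives the time, the measured TCP pose, the force, the opening and the grip force at its end, in the units of the state.
- manip.read_state(): the state, without advancing time (a new reading comes with each control period).
- eyes.read_camera(name): name is "side" or "top"; returns a dict with "img" (400x640x3 uint8, red, green, blue), "fx", "fy", "cx", "cy" (pixels), "distortion" ([k1, k2, p1, p2, k3] as OpenCV has them; the pictures are not rectified), "R" (3x3) and "t" (3): a world point X has camera coordinates R X + t. Camera axes: x right, y down, z forward; pixel columns grow to the right and rows downward; lengths in m; the calibration is good to about 2 mm. A picture is of the moment at which its call begins. There is no depth.
- manip.job_done(): hands the job in; it is judged then, once.
The state is a dict: "time_s": time; "joint_positions": joint angles; "qvel": joint speeds; "joint_torque": joint torques, N m; "tool_pos": TCP position; "tool_rot": TCP orientation; "ft_force": force on the tool from outside, world axes, zero at the start; "torque": the same for the moment, N m; "gripper_width": opening from 0.0 (shut) to 1.0 (fully open); "gripper_force": force on a finger pad.
Only numpy, scipy, OpenCV 4.12 (cv2) and the standard library are available. Lean on these libraries where they do the work, as an engineer would, in place of code of your own. Each camera call takes 0.05 s, during which the arm holds its last target. There are 200 camera calls.

## Working session

There is one attempt and no reset: what is moved stays moved. The work goes in short steps, Python scripts to look and compute and a tool call to move; the robot and the scene stay as the last step left them, time stands still between calls to the robot, and variables do not carry over. Pictures are saved under pics/ and viewed, at most 10 in all, crops included, and the job is handed in when it is done.

Besides the shell and the picture viewer there is one more tool, called after ">>>" by a JSON object that holds its "fn" and its "kwargs". jog_arm: Moves the arm, as the interface text tells. Its arguments: {"type":"object","properties":{"increments":{"type":"array","items":{"type":"array"}}},"required":["increments"]}

```bash
mkdir -p pics; python3 - <<'E'
from bench import manip, eyes
import cv2
for n in("side","top"):
    c=eyes.read_camera(n); cv2.imwrite(f"pics/{n}0.png",c["img"][:,:,::-1]); print(n,c["fx"],c["fy"],c["cx"],c["cy"],c["distortion"],c["R"],c["t"])
print(manip.read_state())
E
```

```text
side 397.55742535944756 397.55742535944756 318.29241695710465 195.73923319698486 [-0.0015474  0.         0.         0.         0.       ] [[-0.97364441 -0.22700864  0.02199192]
 [-0.15103157  0.56950101 -0.80799633]
 [ 0.17089772 -0.79002258 -0.58877695]] [0.51021969 0.16520583 0.96942522]
top 442.1977850310057 442.1977850310057 322.4855686898593 194.6348421350151 [0.0056486 0.        0.        0.        0.       ] [[-0.01818162 -0.99964969 -0.01923353]
 [-0.98614862  0.0211014  -0.16451635]
 [ 0.16486458  0.01597595 -0.98618682]] [-0.01181481  0.52055641  0.98022971]
{'time_s': 0.1, 'joint_positions': array([ 1.14590653e+00,  3.59407055e-01,  1.51129791e+00, -8.91991822e-06,
        1.27252733e+00, -1.15083828e-01]), 'qvel': array([-0.00112309, -0.00088002, -0.00251041,  0.00069781,  0.00119283,
       -0.00044992]), 'joint_torque': array([ 3.40668294e-05, -5.16356134e+01, -2.71404469e+01,  6.77327695e-02,
        2.78300315e-02, -4.60397314e-05]), 'tool_pos': array([0.18266873, 0.5708678 , 0.22191911]), 'tool_rot': array([-4.84627812e-01, -3.10355250e+00,  2.48547093e-03]), 'ft_force': array([-0.12823187, -0.16226662,  0.00645796]), 'torque': array([-0.00149318,  0.00082353,  0.03419579]), 'gripper_force': 0.0, 'gripper_width': 0.998675847952815}
```

View pics/side0.png

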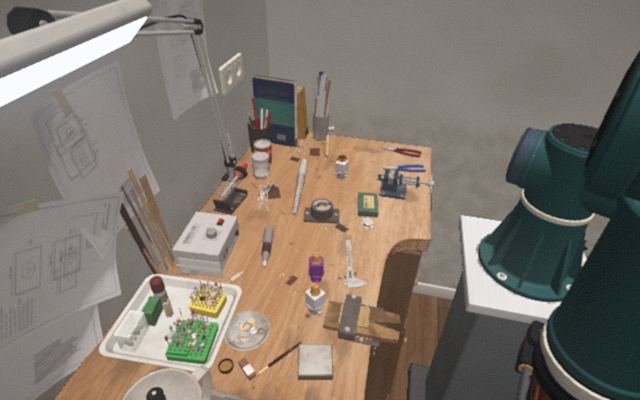

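View pics/top0.png

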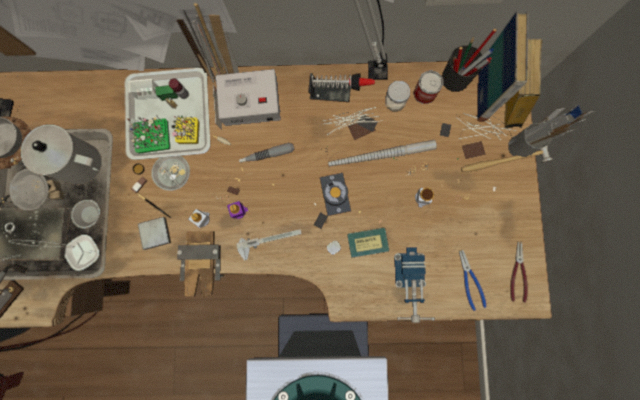

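```bash
python3 - <<'E'
import cv2,numpy as np
s=cv2.imread("pics/side0.png");t=cv2.imread("pics/top0.png")
def cr(i,u,v): return cv2.resize(i[v-24:v+24,u-32:u+32],(400,300),interpolation=cv2.INTER_CUBIC)
a=np.hstack([cr(s,315,292),cr(s,341,166)]);b=np.hstack([cr(t,199,217),cr(t,425,196)])
cv2.imwrite("pics/c0.png",np.vstack([a,b]))
c=np.hstack([cr(s,321,210),cr(t,335,193)]);cv2.imwrite("pics/c1.png",c)
E
```

```text
(no output)
```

View pics/c0.png

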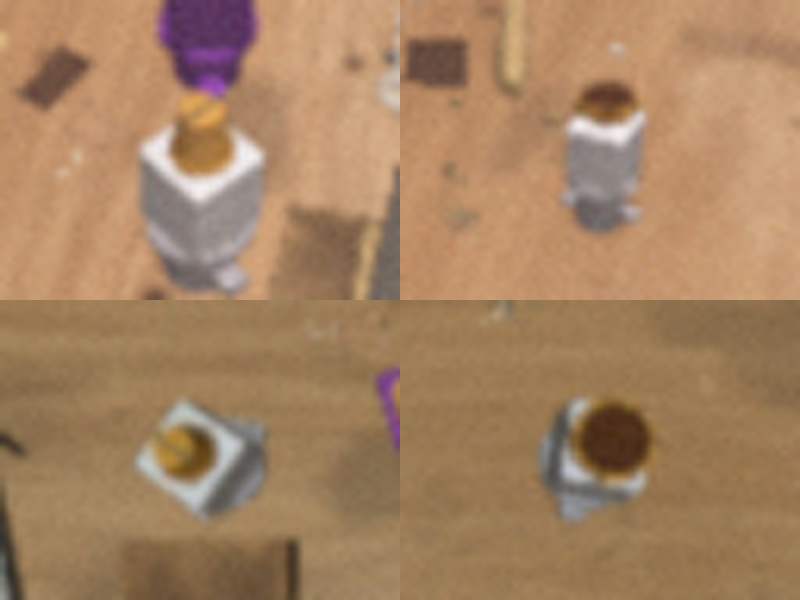

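View pics/c1.png

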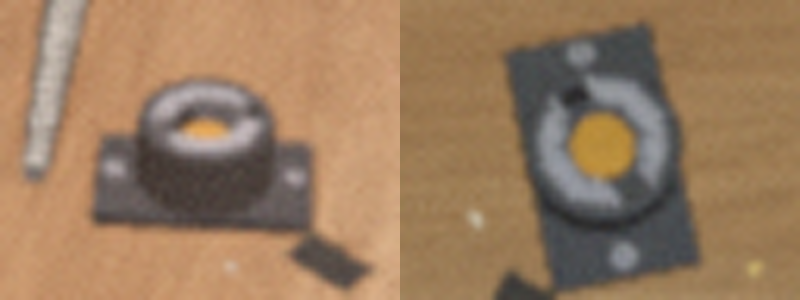

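```bash
cat > h.py <<'E'
import numpy as np,cv2
C={'side':(397.55742535944756,318.29241695710465,195.73923319698486,-0.0015474,[[-0.97364441,-0.22700864,0.02199192],[-0.15103157,0.56950101,-0.80799633],[0.17089772,-0.79002258,-0.58877695]],[0.51021969,0.16520583,0.96942522]),
'top':(442.1977850310057,322.4855686898593,194.6348421350151,0.0056486,[[-0.01818162,-0.99964969,-0.01923353],[-0.98614862,0.0211014,-0.16451635],[0.16486458,0.01597595,-0.98618682]],[-0.01181481,0.52055641,0.98022971])}
def plane(n,uv,z):
    f,cx,cy,k,R,t=C[n];R=np.array(R);t=np.array(t)
    p=cv2.undistortPoints(np.array(uv,float).reshape(-1,1,2),np.array([[f,0,cx],[0,f,cy],[0,0,1]]),np.array([k,0,0,0,0.]))[:,0]
    d=np.c_[p,np.ones(len(p))]@R; o=-R.T@t
    return (o+d*((z-o[2])/d[:,2])[:,None])[:,:2]
def crop(pts,u,v): return [(u-32+x/6.25-.42,v-24+y/6.25-.42) for x,y in pts]
def proj(n,P):
    f,cx,cy,k,R,t=C[n];q=np.array(R)@np.array(P)+np.array(t);return f*q[0]/q[2]+cx,f*q[1]/q[2]+cy
E
python3 - <<'E'
from h import *
np.set_printoptions(precision=4,suppress=True)
T=plane('top',crop([(185,100),(247,145),(208,215),(137,162)],199,217),.061)
S=plane('side',crop([(140,155),(203,190),(265,157)],315,292),.061)
print("peg block top",T,T.mean(0));print("side",S,(S[0]+S[2])/2)
print("sides",np.linalg.norm(np.roll(T,-1,0)-T,axis=1),np.linalg.norm(S[1:]-S[:-1],axis=1))
print("yaw",[np.arctan2(*(d[::-1])) for d in (T[0]-T[3],T[1]-T[2],S[1]-S[0],S[2]-S[1])])
print("pegtop",plane('top',crop([(172,150)],199,217),.081),plane('side',crop([(204,108)],315,292),.081))
print("purple top",plane('top',[(237,209)],.06))
# socket
sc=plane('top',crop([(182,52),(222,257)],335,193),.009); print("screws",sc,sc.mean(0),np.linalg.norm(sc[1]-sc[0]),np.arctan2(*(sc[0]-sc[1])[::-1]))
ss=plane('side',crop([(115,166),(295,176)],321,210),.009);print(ss,ss.mean(0),np.linalg.norm(ss[1]-ss[0]),np.arctan2(*(ss[0]-ss[1])[::-1]))
pc=plane('top',crop([(108,52),(248,25),(298,262),(153,290)],335,193),.008);print("plate",pc,pc.mean(0),np.arctan2(*(pc[0]-pc[3])[::-1]),np.arctan2(*(pc[1]-pc[2])[::-1]))
print("plunger",plane('top',crop([(203,145)],335,193),.029))
sl=plane('top',crop([(175,97),(230,190)],335,193),.038);print("slots",sl,sl.mean(0),np.linalg.norm(sl[0]-sl[1]),np.arctan2(*(sl[0]-sl[1])[::-1]))
# insert ring (bright, grey) and plunger by masks
i=cv2.imread('pics/top0.png');h=cv2.cvtColor(i,cv2.COLOR_BGR2HSV)
m=np.zeros(h.shape[:2],np.uint8);m[175:215,315:355]=1
g=((h[...,1]<60)&(h[...,2]>95)).astype(np.uint8)*m
n,l,st,ce=cv2.connectedComponentsWithStats(g);print(st[1:],ce[1:])
b=((h[...,1]>100)&(h[...,0]<25)&(h[...,2]>120)).astype(np.uint8)*m
b[:,:326]=0;b[:,345:]=0;b[:180]=0;b[204:]=0
print("pl",np.argwhere(b).mean(0)[::-1],b.sum(),plane('top',[np.argwhere(b).mean(0)[::-1]],.029))
ys,xs=np.nonzero(g);pts=np.c_[xs,ys];
if len(pts):
    hull=cv2.convexHull(pts.astype(np.int32));e=cv2.fitEllipse(hull);print(e,plane('top',[e[0]],.04))
E
```

```text
peg block top [[0.4912 0.2652]
 [0.4743 0.2421]
 [0.4492 0.2556]
 [0.4689 0.282 ]] [0.4709 0.2612]
side [[0.4902 0.2697]
 [0.4671 0.2786]
 [0.4507 0.2606]] [0.4705 0.2652]
sides [0.0286 0.0285 0.033  0.0279] [0.0247 0.0243]
yaw [np.float64(-0.6457508218212737), np.float64(-0.49248230977961505), np.float64(2.7761855739075414), np.float64(-2.309094028940533)]
pegtop [[0.4706 0.2632]] [[0.4709 0.2626]]
purple top [[0.4885 0.1723]]
screws [[ 0.5687 -0.0445]
 [ 0.4888 -0.058 ]] [ 0.5288 -0.0513] 0.08101608879075377 0.16722184383129235
[[ 0.5674 -0.0473]
 [ 0.4889 -0.0606]] [ 0.5281 -0.0539] 0.079615090603611 0.16767559454840758
plate [[ 0.5695 -0.016 ]
 [ 0.579  -0.0702]
 [ 0.4864 -0.0869]
 [ 0.4769 -0.0315]] [ 0.528  -0.0511] 0.16585247094136843 0.17795785106211137
plunger [[ 0.5287 -0.0515]]
slots [[ 0.5456 -0.0414]
 [ 0.51   -0.061 ]] [ 0.5278 -0.0512] 0.04064690579123493 0.5049067564154665
[[330 175   5   5  18]
 [332 181  14  18 113]
 [325 184  14  19 108]
 [347 195   1   1   1]
 [348 200   1   1   1]
 [315 204   1   1   1]
 [349 204   1   1   1]
 [336 207   5   6  21]
 [347 211   1   1   1]
 [327 213   1   1   1]] [[331.5556 176.8889]
 [340.1239 187.7522]
 [329.6481 194.6759]
 [347.     195.    ]
 [348.     200.    ]
 [315.     204.    ]
 [349.     204.    ]
 [338.381  209.5238]
 [347.     211.    ]
 [327.     213.    ]]
pl [334.9888 191.8876] 89 [[ 0.5285 -0.0513]]
((327.61138916015625, 193.05003356933594), (33.60014724731445, 50.14137649536133), 134.022216796875) [[ 0.5242 -0.034 ]]
```

```bash
python3 - <<'E'
from h import *
c=np.array([.4708,.263])
for n,(u,v) in (('top',(199,217)),('side',(315,292))):
  for yaw in (-.57,1.0):
    for s in(1,-1):
      P=[c[0]+s*.0205*np.cos(yaw),c[1]+s*.0205*np.sin(yaw),.0105]
      p=proj(n,P);print(n,yaw,s,[round((p[0]-u+32)*6.25),round((p[1]-v+24)*6.25)])
# red-ish block top minAreaRect
i=cv2.imread('pics/top0.png');h=cv2.cvtColor(i,cv2.COLOR_BGR2HSV)
m=np.zeros(h.shape[:2],np.uint8);m[205:230,185:208]=1
for th in(140,155,170):
  g=((h[...,1]<70)&(h[...,2]>th)).astype(np.uint8)*m
  ct=max(cv2.findContours(g,0,1)[0],key=cv2.contourArea);r=cv2.minAreaRect(ct)
  B=plane('top',cv2.boxPoints(r),.061);d=B[1]-B[0];print(th,B.mean(0),np.linalg.norm(d),np.linalg.norm(B[2]-B[1]),np.arctan2(d[1],d[0]))
# wooden vise-ish top extents
print(plane('top',[(178,235),(218,235),(200,233),(200,293)],.05))
E
```

```text
top -0.57 1 [257, 123]
top -0.57 -1 [197, 214]
top 1.0 1 [183, 140]
top 1.0 -1 [271, 196]
side -0.57 1 [156, 212]
side -0.57 -1 [241, 285]
side 1.0 1 [153, 283]
side 1.0 -1 [241, 214]
140 [0.4705562  0.26276609] 0.03133653298120581 0.03310014034577715 -0.6050066527460352
155 [0.47123678 0.26393407] 0.030556759755316684 0.029308208137449 -0.6050763210190784
170 [0.47120662 0.26411749] 0.0292592350125551 0.027949349809875276 -0.6051470983995484
[[0.43295131 0.30835115]
 [0.43113173 0.21695303]
 [0.43649795 0.25817907]
 [0.30295738 0.25442932]]
```

```bash
cat >> h.py <<'E'
from scipy.spatial.transform import Rotation as Ro
def go(p,yaw,cmd=None):
    "shift/turn from the measured pose to TCP p, tool-x yaw"
    from bench import manip
    s=manip.read_state();R=Ro.from_rotvec(s['tool_rot']).as_matrix()
    y=np.arctan2(R[1,0],R[0,0]);print("pos",s['tool_pos'].round(4),"yaw",round(y,3),"tilt",R[:,2].round(3),"q6",s['joint_positions'][5].round(3),"F",s['ft_force'].round(2),"t",s['time_s'],"w",round(s['gripper_width']*8.78,2))
    d=R.T@(np.array(p)-s['tool_pos'])*100
    print("shift",d.round(2),"turn",round((y-yaw+np.pi)%(2*np.pi)-np.pi,3))
E
python3 - <<'E'
from h import *
go((.471,.2635,.22),-.585+np.pi)
for z in(.03,.05,.07,.09):print(z,plane('top',[(198,238),(198,262)],z).round(3).tolist(),plane('side',[(348,300),(345,330)],z).round(3).tolist())
E
```

```text
pos [0.1827 0.5709 0.2219] yaw 2.832 tilt [-0.001 -0.001 -1.   ] q6 -0.115 F [-0.13 -0.16  0.01] t 0.1 w 8.77
shift [-36.83 -20.48   0.22] turn 0.275
0.03 [[0.427, 0.268], [0.372, 0.267]] [[0.405, 0.242], [0.398, 0.315]]
0.05 [[0.425, 0.262], [0.371, 0.261]] [[0.403, 0.258], [0.397, 0.329]]
0.07 [[0.424, 0.256], [0.371, 0.255]] [[0.402, 0.275], [0.395, 0.344]]
0.09 [[0.422, 0.25], [0.37, 0.249]] [[0.4, 0.291], [0.394, 0.358]]
```

>>> {"fn": "jog_arm", "kwargs": {"increments": [[[-5.3,-2.9,0],0.04,5.0],[[-10.5,-5.9,0],0.08,5.0],[[-15.8,-8.8,0],0.12,5.0],[[-21.0,-11.7,0],0.16,5.0],[[-26.3,-14.6,0],0.2,5.0],[[-31.6,-17.6,0],0.24,5.0],[[-36.8,-20.5,0],0.275,5.0],[[-36.8,-20.5,0],0.275,5.0]]}}

```text
time_s: 1.1
tool_pos: [0.4736, 0.261, 0.2223]
tool_rot: [0.914, 3.005, -0.001]
ft_force: [-0.5, 0.2, -0.2]
gripper_width: 0.571
gripper_force: 0.0
```

```bash
python3 - <<'E'
from h import *
from bench import eyes
go((.471,.2635,.028),-.585+np.pi)
c=eyes.read_camera('side');cv2.imwrite('pics/s1.png',cv2.resize(c['img'][180:380,220:460,::-1],(720,600)))
E
```

```text
pos [0.4736 0.261  0.2223] yaw 2.551 tilt [ 0.001 -0.001 -1.   ] q6 -0.603 F [-0.54  0.16 -0.15] t 1.1 w 5.01
shift [ 0.37  0.07 19.43] turn -0.005
```

View pics/s1.png

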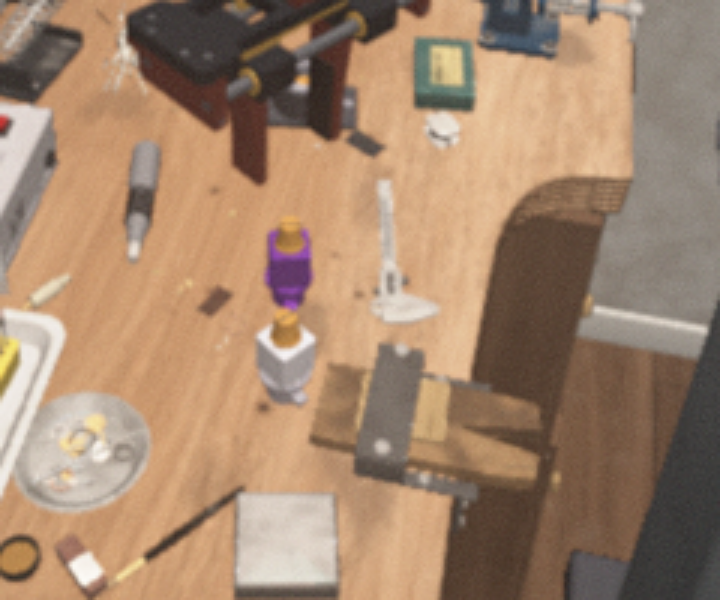

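>>> {"fn": "jog_arm", "kwargs": {"increments": [[[0,0,3],0,5.0],[[0,0,6],0,5.0],[[0,0,9],0,5.0],[[0,0,11],0,5.0],[[0,0,12],0,5.0],[[0,0,12],0,5.0],[[0,0,12],0,5.0],[[0,0,12],0,5.0]]}}

```text
time_s: 2.15
tool_pos: [0.4714, 0.2643, 0.1035]
tool_rot: [0.905, 3.007, 0.001]
ft_force: [0.7, -0.3, 0.5]
gripper_width: 0.573
gripper_force: 0.0
```

```bash
python3 - <<'E'
from h import *
from bench import eyes
go((.471,.2635,.029),-.585+np.pi)
c=eyes.read_camera('side');cv2.imwrite('pics/s2.png',cv2.resize(c['img'][240:340,240:400,::-1],(800,500)))
E
```

```text
pos [0.4714 0.2643 0.1035] yaw 2.557 tilt [ 0.001  0.001 -1.   ] q6 -0.603 F [ 0.65 -0.29  0.47] t 2.15 w 5.03
shift [-0.   -0.1   7.45] turn 0.0
```

View pics/s2.png

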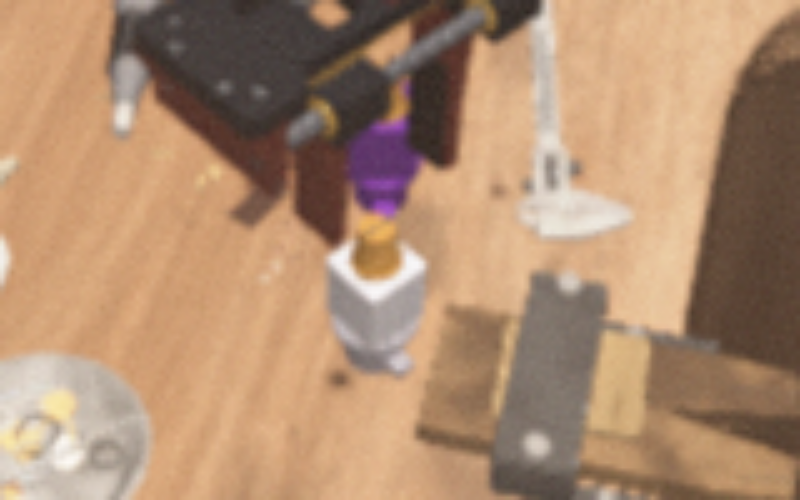

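>>> {"fn": "jog_arm", "kwargs": {"increments": [[[0,0,2],0,5.0],[[0,0,4],0,5.0],[[0,0,6],0,5.0],[[0,0,7],0,5.0],[[0,0,7.4],0,5.0],[[0,0,7.4],0,5.0],[[0,0,7.4],0,5.0],[[0,0,7.4],0,2.5]]}}

```text
time_s: 3.2
tool_pos: [0.4713, 0.2641, 0.0292]
tool_rot: [0.905, 3.008, 0.001]
ft_force: [0.2, 0.4, -0.1]
gripper_width: 0.494
gripper_force: 0.0
```

>>> {"fn": "jog_arm", "kwargs": {"increments": [[[0,0,0],0,2.5],[[0,0,0],0,2.5],[[0,0,0],0,2.5],[[0,0,0],0,2.5],[[0,0,0],0,2.5],[[0,0,0],0,2.5]]}}

```text
time_s: 3.95
tool_pos: [0.471, 0.264, 0.0288]
tool_rot: [0.905, 3.008, 0.0]
ft_force: [-0.6, -0.8, 5.9]
gripper_width: 0.34
gripper_force: 29.9
```

```bash
python3 - <<'E'
from h import *
go((.471,.2635,.029),-.585+np.pi)
E
```

```text
pos [0.471  0.264  0.0288] yaw 2.557 tilt [ 0.  0. -1.] q6 -0.603 F [-0.64 -0.84  5.87] t 3.95 w 2.99
shift [-0.03 -0.05 -0.02] turn 0.0
```

>>> {"fn": "jog_arm", "kwargs": {"increments": [[[0,0,-1],0,2.5],[[0,0,-4],0,2.5],[[0,0,-7],0,2.5],[[0,0,-10],0,2.5],[[0,0,-13],0,2.5],[[0,0,-13],0,2.5],[[0,0,-13],0,2.5]]}}

```text
time_s: 4.82
tool_pos: [0.4701, 0.2636, 0.1577]
tool_rot: [-0.905, -3.007, 0.002]
ft_force: [-0.9, -0.3, -2.8]
gripper_width: 0.339
gripper_force: 29.9
```

```bash
python3 - <<'E'
from h import *
go((.5284,-.052,.159),.51+np.pi)
E
```

```text
pos [0.4701 0.2636 0.1577] yaw 2.557 tilt [-0.001 -0.001 -1.   ] q6 -0.603 F [-0.88 -0.35 -2.79] t 4.825 w 2.98
shift [-22.29 -23.1   -0.12] turn -1.095
```

>>> {"fn": "jog_arm", "kwargs": {"increments": [[[-3.2,-3.3,0],-0.155,2.5],[[-6.4,-6.6,0],-0.31,2.5],[[-9.5,-9.9,0],-0.47,2.5],[[-12.7,-13.2,0],-0.625,2.5],[[-15.9,-16.5,0],-0.78,2.5],[[-19.1,-19.8,0],-0.94,2.5],[[-22.3,-23.1,0],-1.095,2.5],[[-22.3,-23.1,0],-1.095,2.5]]}}

```text
time_s: 5.82
tool_pos: [0.5291, -0.0545, 0.157]
tool_rot: [0.788, -3.039, -0.0]
ft_force: [-0.8, 0.2, -2.1]
gripper_width: 0.342
gripper_force: 29.9
```

>>> {"fn": "jog_arm", "kwargs": {"increments": [[[0,0,2],0,2.5],[[0,0,4],0,2.5],[[0,0,6],0,2.5],[[0,0,7],0,2.5],[[0,0,7],0,2.5],[[0,0,7],0,2.5],[[0,0,7],0,2.5],[[0,0,7],0,2.5]]}}

```text
time_s: 6.82
tool_pos: [0.5297, -0.0518, 0.0892]
tool_rot: [-0.792, 3.039, -0.001]
ft_force: [-0.1, -1.2, -1.5]
gripper_width: 0.342
gripper_force: 29.9
```

```bash
python3 - <<'E'
from h import *
from bench import eyes
go((.5284,-.052,.069),.51+np.pi)
a=eyes.read_camera('side')['img'][170:250,280:376,::-1];b=eyes.read_camera('top')['img'][150:230,288:384,::-1]
cv2.imwrite('pics/s3.png',np.hstack([cv2.resize(x,(396,330),interpolation=cv2.INTER_CUBIC) for x in(a,b)]))
E
```

```text
pos [ 0.5297 -0.0518  0.0892] yaw -2.632 tilt [ 0.001 -0.    -1.   ] q6 -2.308 F [-0.12 -1.25 -1.48] t 6.825 w 3.0
shift [0.12 0.05 2.02] turn 0.0
```

View pics/s3.png

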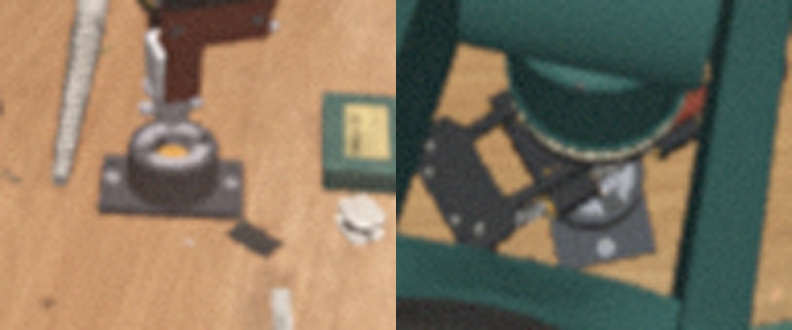

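```bash
python3 - <<'E'
from h import *
f=lambda n,P,o:[round((a-b+.5)*4.125-.5,1) for a,b in zip(proj(n,P),o)]
c=(.5297,-.0518)
print("foot",f('side',(*c,.0602),(280,170)))
for s in(1,-1):print(f('side',(c[0]+s*.0205*np.cos(.51),c[1]+s*.0205*np.sin(.51),.0708),(280,170)))
print("mouth",f('side',(.5284,-.052,.04),(280,170)),"plunger",f('side',(.5284,-.052,.029),(280,170)))
im=cv2.imread('pics/s3.png')[:,:396];h=cv2.cvtColor(im,cv2.COLOR_BGR2HSV)
b=((h[...,1]>110)&(h[...,2]>140))[135:175,140:200];print(np.argwhere(b).mean(0)[::-1]+[140,135])
E
```

```text
foot [np.float64(171.2), np.float64(118.6)]
[np.float64(141.0), np.float64(110.1)]
[np.float64(201.9), np.float64(100.8)]
mouth [np.float64(172.4), np.float64(143.5)] plunger [np.float64(171.9), np.float64(156.7)]
[171.72489083 150.069869  ]
```

>>> {"fn": "jog_arm", "kwargs": {"increments": [[[0.05,0.05,0.6],0,2.5],[[0.1,0.05,1.2],0,2.5],[[0.1,0.05,1.6],0,2.5],[[0.1,0.05,1.8],0,2.5],[[0.1,0.05,2.0],0,2.5],[[0.1,0.05,2.2],0,2.5],[[0.1,0.05,2.4],0,2.5],[[0.1,0.05,2.4],0,2.5]]}}

```text
time_s: 7.92
tool_pos: [0.5281, -0.0518, 0.0645]
tool_rot: [0.793, -3.04, -0.0]
ft_force: [-0.2, -0.4, -2.3]
gripper_width: 0.336
gripper_force: 29.9
```

```bash
python3 - <<'E'
from h import *
go((.5284,-.052,.061),.51+np.pi)
E
```

```text
pos [ 0.5281 -0.0518  0.0645] yaw -2.631 tilt [-0. -0. -1.] q6 -2.309 F [-0.16 -0.4  -2.35] t 7.925 w 2.95
shift [-0.01 -0.03  0.35] turn 0.0
```

>>> {"fn": "jog_arm", "kwargs": {"increments": [[[0,0,0.1],0,2.5],[[0,0,0.2],0,2.5],[[0,0,0.3],0,2.5],[[0,0,0.4],0,2.5],[[0,0,0.5],0,2.5],[[0,0,0.5],0,2.5],[[0,0,0.5],0,2.5]]}}

```text
time_s: 8.8
tool_pos: [0.5282, -0.0518, 0.0597]
tool_rot: [0.793, -3.04, 0.0]
ft_force: [-0.6, -1.4, -1.2]
gripper_width: 0.339
gripper_force: 29.9
```

>>> {"fn": "jog_arm", "kwargs": {"increments": [[[0,0,0.1],0,2.5],[[0,0,0.2],0,2.5],[[0,0,0.3],0,2.5],[[0,0,0.4],0,2.5],[[0,0,0.4],0,2.5]]}}

```text
time_s: 9.43
tool_pos: [0.5282, -0.0518, 0.0557]
tool_rot: [-0.793, 3.04, -0.0]
ft_force: [-0.7, 0.3, 1.1]
gripper_width: 0.338
gripper_force: 29.9
```

>>> {"fn": "jog_arm", "kwargs": {"increments": [[[0,0,0.15],0,2.5],[[0,0,0.3],0,2.5],[[0,0,0.45],0,2.5],[[0,0,0.6],0,2.5],[[0,0,0.75],0,2.5],[[0,0,0.85],0,2.5],[[0,0,0.9],0,2.5],[[0,0,0.9],0,2.5]]}}

```text
time_s: 10.42
tool_pos: [0.5282, -0.0518, 0.0467]
tool_rot: [-0.793, 3.04, -0.0]
ft_force: [-1.3, 1.3, 5.3]
gripper_width: 0.339
gripper_force: 29.9
```

```bash
python3 - <<'E'
from h import *
go((.5284,-.052,.0463),.51+np.pi)
E
```

```text
pos [ 0.5282 -0.0518  0.0467] yaw -2.631 tilt [ 0. -0. -1.] q6 -2.309 F [-1.33  1.27  5.27] t 10.425 w 2.98
shift [-0.   -0.02  0.04] turn 0.0
```

>>> {"fn": "jog_arm", "kwargs": {"increments": [[[0,0,0],0.1,2.5],[[0,0,0],0.22,2.5],[[0,0,0],0.37,2.5],[[0,0,0],0.52,2.5],[[0,0,0],0.67,2.5],[[0,0,0],0.82,2.5],[[0,0,0],0.97,2.5],[[0,0,0],1.1,2.5]]}}

```text
time_s: 11.42
tool_pos: [0.5287, -0.0518, 0.0469]
tool_rot: [0.92, 3.003, 0.0]
ft_force: [-1.2, 0.8, 5.5]
gripper_width: 0.339
gripper_force: 29.9
```

>>> {"fn": "jog_arm", "kwargs": {"increments": [[[0,0,0],0.06,2.5],[[0,0,0],0.12,2.5],[[0,0,0],0.18,2.5],[[0,0,0],0.22,2.5],[[0,0,0],0.24,2.5],[[0,0,0],0.24,2.5]]}}

```text
time_s: 12.18
tool_pos: [0.5288, -0.0517, 0.0469]
tool_rot: [1.266, 2.874, 0.001]
ft_force: [0.2, 0.7, 5.8]
gripper_width: 0.339
gripper_force: 29.9
```

```bash
python3 - <<'E'
from h import *
from bench import manip
go((.5284,-.052,.0463),.51+np.pi-1.4);print(manip.read_state()['torque'])
E
```

```text
pos [ 0.5288 -0.0517  0.0469] yaw 2.311 tilt [ 0.001 -0.    -1.   ] q6 -0.969 F [0.18 0.73 5.77] t 12.175 w 2.97
shift [ 0.01 -0.05  0.06] turn 0.06
[0.17510451 0.08729837 0.0025284 ]
```

Now small steps to feel the stop.

>>> {"fn": "jog_arm", "kwargs": {"increments": [[[0,0,0],0.02,2.5],[[0,0,0],0.04,2.5],[[0,0,0],0.06,2.5],[[0,0,0],0.07,2.5],[[0,0,0],0.07,2.5]]}}

```text
time_s: 12.8
tool_pos: [0.5287, -0.0518, 0.0469]
tool_rot: [1.365, 2.828, 0.0]
ft_force: [-0.6, 0.9, 6.0]
gripper_width: 0.341
gripper_force: 29.9
```

```bash
python3 - <<'E'
from h import *
from bench import manip
go((.5284,-.052,.0463),.51+np.pi-1.4);print(manip.read_state()['torque'])
E
```

```text
pos [ 0.5287 -0.0518  0.0469] yaw 2.242 tilt [ 0.001 -0.    -1.   ] q6 -0.899 F [-0.61  0.9   6.  ] t 12.8 w 3.0
shift [ 0.   -0.03  0.06] turn -0.01
[0.18289457 0.11725179 0.20012353]
```

>>> {"fn": "jog_arm", "kwargs": {"increments": [[[0,0,-0.1],-0.01,2.5],[[0,0,-0.2],-0.01,2.5],[[0,0,-0.3],-0.01,2.5],[[0,0,-0.4],-0.01,2.5],[[0,0,-0.5],-0.01,2.5],[[0,0,-0.5],-0.01,2.5],[[0,0,-0.5],-0.01,2.5]]}}

```text
time_s: 13.68
tool_pos: [0.5286, -0.0518, 0.0518]
tool_rot: [1.352, 2.835, 0.0]
ft_force: [1.9, 1.7, 3.4]
gripper_width: 0.339
gripper_force: 29.9
```

```bash
python3 - <<'E'
from h import *
from bench import manip
go((.5284,-.052,.0517),.51+np.pi-1.4);print(manip.read_state()['torque'])
E
```

```text
pos [ 0.5286 -0.0518  0.0518] yaw 2.252 tilt [ 0.001 -0.    -1.   ] q6 -0.909 F [1.9  1.68 3.41] t 13.675 w 2.97
shift [-0.   -0.03  0.01] turn 0.0
[ 0.31215313 -0.35956909  0.03793016]
```

>>> {"fn": "jog_arm", "kwargs": {"increments": [[[0,0,0],0,3.3],[[0,0,0],0,4.0],[[0,0,0],0,5.0],[[0,0,0],0,5.0],[[0,0,0],0,5.0],[[0,0,0],0,5.0]]}}

```text
time_s: 14.42
tool_pos: [0.5282, -0.0518, 0.0516]
tool_rot: [-1.352, -2.836, 0.0]
ft_force: [-0.7, 0.1, 0.7]
gripper_width: 0.57
gripper_force: 0.0
```

>>> {"fn": "jog_arm", "kwargs": {"increments": [[[0,0,-1],0,5.0],[[0,0,-3],0,5.0],[[0,0,-6],0,5.0],[[0,0,-9],0,5.0],[[0,0,-12],0,5.0],[[0,0,-15],0,5.0],[[0,0,-18],0,5.0],[[0,0,-18],0,5.0]]}}

```text
time_s: 15.42
tool_pos: [0.5299, -0.0521, 0.2346]
tool_rot: [1.349, 2.831, 0.002]
ft_force: [-0.4, 0.2, -0.2]
gripper_width: 0.565
gripper_force: 0.0
```

>>> {"fn": "jog_arm", "kwargs": {"increments": [[[0,5,0],0,5.0],[[0,10,0],0,5.0],[[0,15,0],0,5.0],[[0,15,0],0,5.0],[[0,15,0],0,5.0]]}}

```text
time_s: 16.05
tool_pos: [0.6434, 0.0425, 0.2303]
tool_rot: [-1.35, -2.834, 0.003]
ft_force: [-1.0, 0.5, -0.2]
gripper_width: 0.568
gripper_force: 0.0
```

```bash
python3 - <<'E'
from h import *
from bench import eyes
go((.5284,-.052,.2),0)
a=eyes.read_camera('side')['img'][170:250,280:376,::-1];b=eyes.read_camera('top')['img'][150:230,288:384,::-1]
cv2.imwrite('pics/s4.png',np.hstack([cv2.resize(x,(396,330),interpolation=cv2.INTER_CUBIC) for x in(a,b)]))
f=lambda n,P,o:[round((a-b+.5)*4.125-.5,1) for a,b in zip(proj(n,P),o)]
print("peg top exp",f('side',(.5284,-.052,.104),(280,170)),f('top',(.5284,-.052,.104),(288,150)))
E
```

```text
pos [0.6434 0.0425 0.2303] yaw 2.252 tilt [-0.003 -0.    -1.   ] q6 -0.722 F [-0.96  0.54 -0.25] t 16.05 w 4.98
shift [ -0.09 -14.88   3.07] turn 2.252
peg top exp [np.float64(175.0), np.float64(63.2)] [np.float64(197.9), np.float64(150.2)]
```

View pics/s4.png

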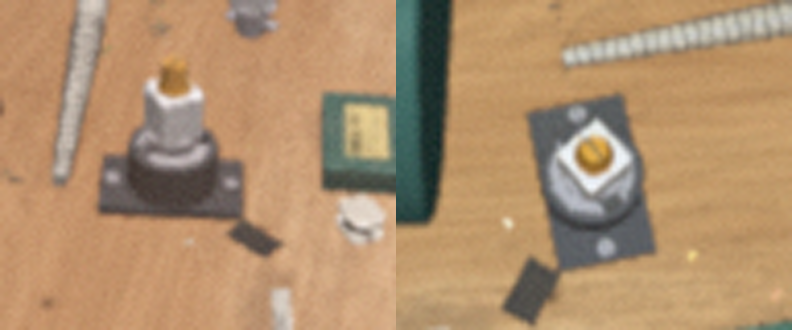

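The head stands upright in the socket: its peg top is at (174,63) in the side crop, against an expected (175,63). An empty slot shows beside it, so I am handing in.

```bash
python3 -c "
from bench import manip; print(manip.job_done())"
```

```text
the job is handed in; nothing more can be done
None
```

The tapered-peg head is in the bayonet socket, pushed down, twisted clockwise to the stop and released upright at lock height, with the pad head and the purple look-alike untouched; I handed it in at about 16 s, and the interface returned no verdict.

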